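# Undo the left-hand gate screw and feed the top blank to the marking bed

## Task

Feed the next blank at the laser-marking station: put the finished white seal that was left on the bed into the small blue tray beside the station, and free the stack, which is locked in by a blue gate on a left-hand screw, by pushing its red crank handle round clockwise (seen from above; never anticlockwise onto its tight stop) until the gate is well clear of the orange top blank. Then slide the orange blank, without lifting it, sideways off the stack under the gate and along the bed until it is fully home against the yellow end stop. Leave the two grey blanks below where they lie, leave the gate open, and do not disturb anything else on the bench.

Things in the scene. Friction and masses are not known exactly. Their poses are not given: they have to be found in the camera images.
- station: fixed feed station, origin on the table (z = 0), axes turn with it. Along its y: stack of three blanks centred at y = -65 mm, 6 mm gap, grey bed (top 31 mm high, y -19 to 80), yellow end stop. Lane centre x = 0; white side rails 38 mm high, inner faces x = +-51.5 mm. Behind the stack (-y end, y below -105) it is open above 26 mm height, so the top blank's rear edge can be pushed towards +y
- crank (a joint): crank angle on the left-hand screw, rad: 0 = tight on its stop, grows turning CLOCKWISE seen from above (loosening), upper stop 5.6. At value q the crank points along 4.8 - q, measured anticlockwise from station +x. Each rad lifts gate and crank 2.5 mm; the gate clears the top blank above 3.2 rad. Stays where left; needs about 4 N at the handle
- screw_axis (a point): vertical axis of the screw, at station x = 90, y = -19 mm, where it leaves its white nut block (46 x 50 mm, 58 mm high)
- stop_face (a point): middle of the yellow end stop's face, at station x = 0, y = 80 mm; the stop's top is 49 mm above the table
- crank_grip (a point): red upright crank handle, 20 mm diameter, 46 mm tall; point on its axis 20 mm below its top, 120 mm above the table at crank 0 (plus 2.5 mm per rad). Its axis is 55 mm from the screw axis. It stands on a steel crank arm 16 mm wide whose top lies 26 mm below this point
- gate_foot (a point): middle of the lower edge of the blue gate blade (station x 14 to 48 mm, 8 mm thick), 34 mm above the table at crank 0; it hangs just in front (+y) of the top blank and blocks it while lower than 42 mm. The blue bar that carries it runs to the screw, 62 to 72 mm high at crank 0. The lane at x below 10 mm is clear of the gate
- blank_center (a point): centre (half-way up) of the orange top blank, plate 100 (station x) x 80 (station y) x 10 mm, 0.2 kg, axes as the station. On the stack its centre is 37 mm and its top 42 mm above the table; home on the bed its centre is at station y = 40 mm, 36 mm high
- second_center (a point): centre of the second blank, grey, same size, top 32 mm above the table; must stay
- third_center (a point): centre of the lowest blank, grey, same size, top 22 mm above the table; must stay
- marked_center (a point): centre (half-way up) of the finished white seal, cylinder 26 mm diameter, 24 mm tall, 30 g, standing on the bed in the blank's way (underside 31 mm, top 55 mm high); room for fingers on either side in station x above the rails
- tray: fixed small blue open tray, outside 120 x 120 x 35 mm, walls 4 mm, floor about 4 mm above the table; origin at the centre of its underside
- jar: bystander: jar 56 mm diameter, 80 mm tall; origin centre of underside
- mug: bystander: blue mug 72 mm diameter plus handle, 85 mm tall; origin centre of underside
- tin: bystander: can 66 mm diameter, 70 mm tall; origin centre of underside
- spray: bystander: bottle with red cap 54 mm diameter, 155 mm tall; origin centre of underside
- driver: bystander: screwdriver 170 mm long lying on the table
- mouse: bystander: black computer mouse 62 x 100 x 34 mm; origin centre of underside
- seal0: bystander: white plastic disc 30 mm diameter, 12 mm tall, on the table
- seal1: bystander: another white disc, same size
- blank: the orange top blank's body (see blank_center); origin at the centre of its underside
Things that resemble listed ones, but are neither listed nor needed, are in the scene too. Of the things that look like the blank, the largest one is meant.

How it is judged:
By the outcome, as a careful person would: the job done as asked, in the order asked, and still so for the second after the job is handed in, with the robot touching nothing.
It also fails if it takes over 64 s, if anything falls off the work surface, if the arm or the gripper's body presses on something with over 40 N, if the wrist force passes 120 N, or if a joint passes its speed limit or range.

## Robot

A 7-joint arm with a two-finger parallel gripper is mounted at the origin on the work surface. World frame = base frame: x ahead of the robot, y to its left, z up, the work surface at z = 0. Lengths are in m, angles in rad, forces in N, time in s.
With the tool pointing down it reaches from about 0.4 to 0.85 m from the base axis. Payload 4.5 kg.
Tool frame: the origin (TCP) lies at the very end of the fingers, on their centre line; the grasp point (between the pads) lies 19 mm behind it (r.pinch_z is the distance from the TCP to the grasp point, in m); z points along the fingers, y is the line along which they close (so a half turn about z gives the same grasp; the last joint's range is limited). The gripper opens to 88 mm and grips with 3 to 60 N. Pads are 18 mm wide; open, the fingers measure 123 mm over their backs; the gripper's body (75 mm by 187 mm) begins 45 mm behind the grasp point.
Start: joints at [1.246, 0.689, -0.195, 1.565, 0.157, 0.902, -0.215], TCP at [0.219, -0.585, 0.239] pointing down, gripper open.
Joint ranges: [-3.01, 3.01], [-0.46, 2.08], [-1.47, 1.51], [0.13, 2.56], [-1, 4.14], [0.04, 2.09], [-2.66, 2.66]. Speed limits (rad/s): [2.57, 2.57, 3.14, 3.14, 3.14, 3.14, 3.14].

## Interface

Orientations are given as a unit quaternion [x, y, z, w].
In Python, from plant import r, cams gives the robot as it stands.
- The arm moves only by the shell command python3 -m pendant 'ROWS' [FORCE]. ROWS is JSON, a list of rows, each a list of 3 entries, a list of its own where there are three numbers: the closure, from -1 (fully open) to 1 (shut), then the shift along the tool's x, y, z in mm, then the turn, a rotation vector about the tool's x, y, z in degrees. A call has 1 to 8 rows; each row shifts and turns the commanded pose from where the row before left it, along the tool's axes as they then stand; what a row does not reach is not made up. A row lasts 1/8 s, in which the tool goes at most 62.5 mm and 10.7 degrees, less where a joint would pass 70% of its speed; a pose out of reach is approached as far as the arm can. A call with a gripper value outside its range is refused whole. The fingers move at their own pace and stop on an object; FORCE is the grip in N (left out, the last holds). Time passes only in rows, so rows that do not move let the fingers close. It gives the time, the measured TCP pose, the force, the opening and the grip force at its end, in the units of the state.
- r.get_state(): the state, without advancing time (a new reading comes with each control period).
- cams.snapshot(name): name is "scene" or "side" or "wrist"; returns a dict with "img" (480x640x3 uint8, red, green, blue), "camera_matrix" (3x3 intrinsics, pixels), "camera_from_world" (4x4, takes a point from world to camera coordinates); the wrist camera has in their place "tool_from_camera" (4x4, takes a point from camera to tool coordinates, whose origin is the TCP and whose axes are the flange's). Camera axes: x right, y up, looking along -z (the intrinsics and any distortion apply to the point x, -y, -z); pixel columns grow to the right and rows downward; lengths in m; the calibration is good to about 2 mm. A picture is of the moment at which its call begins: read the wrist's pose just before it. There is no depth.
- r.finish_job(): hands the job in; it is judged then, once.
The state is a dict: "clock": time; "q": joint angles; "qd": joint speeds; "joint_torque": joint torques, N m; "tool_pos": TCP position; "eef_rot": TCP orientation; "contact_force": force on the tool from outside, world axes, zero at the start; "moment": the same for the moment, N m; "opening": opening from 0.0 (shut) to 1.0 (fully open); "finger_force": force on a finger pad.
Only numpy, scipy, OpenCV 4.12 (cv2) and the standard library are available. Lean on these libraries where they do the work, as an engineer would, in place of code of your own. Each camera call takes 0.05 s, during which the arm holds its last target. There are 200 camera calls.

## Working session

There is one attempt and no reset: what is moved stays moved. The work goes in short steps, Python scripts to look and compute and a shell command to move; the robot and the scene stay as the last step left them, time stands still between calls to the robot, and variables do not carry over. Pictures are saved under pics/ and viewed, at most 12 in all, crops included, and the job is handed in when it is done.

```bash
ls; mkdir -p pics; python3 - <<'E'
from plant import r,cams
import cv2,pickle
s=r.get_state();print({k:s[k] for k in('clock','tool_pos','eef_rot','opening')},r.pinch_z)
d={}
for n in('scene','side'):
    d[n]=cams.snapshot(n);cv2.imwrite(f'pics/{n}0.png',d[n]['img'][:,:,::-1]);print(n,d[n]['camera_matrix'],d[n]['camera_from_world'],d[n].keys())
pickle.dump(d,open('d0.pkl','wb'))
E
```

```text
pics
{'clock': 0.0, 'tool_pos': array([ 0.21919578, -0.5846314 ,  0.23791504]), 'eef_rot': array([ 9.83942850e-01,  1.78481457e-01, -2.34963746e-04, -8.84722228e-04]), 'opening': 1.0022064286571901} 0.0187
scene [[503.48849453   0.         310.7464785 ]
 [  0.         503.48849453 249.26948858]
 [  0.           0.           1.        ]] [[-0.38249543  0.92386614  0.01298452  0.17384647]
 [-0.61924623 -0.26675711  0.73849492  0.25113557]
 [ 0.68573417  0.27443032  0.674134   -1.34843082]
 [ 0.          0.          0.          1.        ]] dict_keys(['img', 'camera_matrix', 'camera_from_world'])
side [[456.35304821   0.         316.77376378]
 [  0.         456.35304821 244.71409014]
 [  0.           0.           1.        ]] [[ 0.95778665 -0.28720986 -0.01245881 -0.51526094]
 [ 0.15858866  0.49172061  0.85618951 -0.1726989 ]
 [-0.23977982 -0.82202271  0.51651166 -0.73475887]
 [ 0.          0.          0.          1.        ]] dict_keys(['img', 'camera_matrix', 'camera_from_world'])
```

View pics/scene0.png

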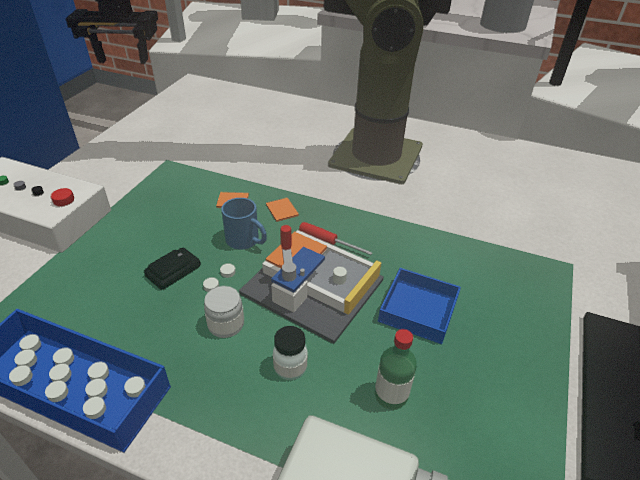

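View pics/side0.png

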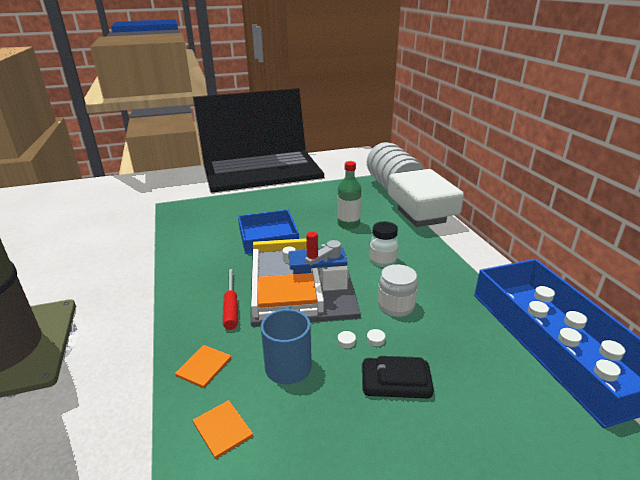

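```bash
cat > h.py <<'E'
import numpy as np,cv2,pickle
def ray(s,uv):
    K=s['camera_matrix'];T=np.array(s['camera_from_world']);R,t=T[:3,:3],T[:3,3]
    uv=np.atleast_2d(np.array(uv,float));d=np.c_[(uv[:,0]-K[0,2])/K[0,0],-(uv[:,1]-K[1,2])/K[1,1],-np.ones(len(uv))]
    return -R.T@t,d@R
def plane(s,uv,z):
    c,d=ray(s,uv);return c+d*((z-c[2])/d[:,2])[:,None]
def tri(pairs):
    A=np.zeros((3,3));b=np.zeros(3)
    for s,uv in pairs:
        c,d=ray(s,uv);d=d[0]/np.linalg.norm(d[0]);P=np.eye(3)-np.outer(d,d);A+=P;b+=P@c
    return np.linalg.solve(A,b)
def comps(img,lo,hi,mina=30):
    m=cv2.inRange(cv2.cvtColor(img,cv2.COLOR_RGB2HSV),lo,hi)
    n,l,st,ce=cv2.connectedComponentsWithStats(m)
    return [(st[i],ce[i].round(1),(l==i).astype(np.uint8)) for i in range(1,n) if st[i][4]>=mina]
E
python3 - <<'E'
from h import *
d=pickle.load(open('d0.pkl','rb'))
for n in d:
    im=d[n]['img']
    for c,lo,hi in(('yellow',(21,130,90),(32,255,255)),('orange',(8,150,100),(19,255,255)),('red',(0,150,60),(4,255,255)),('blue',(104,140,50),(120,255,255))):
        for st,ce,m in comps(im,lo,hi,40):
            print(n,c,st,ce,cv2.boxPoints(cv2.minAreaRect(cv2.findNonZero(m))).round().tolist() if c in('yellow','orange') else '')
a=cv2.resize(d['scene']['img'][215:365,235:435],None,fx=2.6,fy=2.6,interpolation=cv2.INTER_CUBIC)[:, :]
b=cv2.resize(d['side']['img'][225:325,215:365],None,fx=2.6,fy=2.6,interpolation=cv2.INTER_CUBIC)
o=np.zeros((390,800,3),np.uint8);a=a[:,:400];o[:,:400]=a;b=b[:,:];o[:260,405:405+390]=b
cv2.imwrite('pics/c1.png',o[:,:,::-1])
E
```

```text
scene yellow [345 261  36  53 590] [361.5 287.1] [[339.0, 306.0], [376.0, 259.0], [386.0, 266.0], [348.0, 314.0]]
scene orange [217 192  31  15 190] [229.1 196.8] [[217.0, 206.0], [217.0, 192.0], [247.0, 193.0], [247.0, 207.0]]
scene orange [266 198  32  23 406] [281.5 208.9] [[266.0, 203.0], [293.0, 196.0], [298.0, 215.0], [271.0, 222.0]]
scene orange [291 232  36  24 420] [304.9 243.6] [[289.0, 232.0], [324.0, 229.0], [327.0, 251.0], [292.0, 255.0]]
scene orange [266 245  18  22 208] [276.3 256.7] [[265.0, 258.0], [280.0, 245.0], [291.0, 257.0], [276.0, 270.0]]
scene red [ 51 188  23  18 294] [ 62.2 196.4] 
scene red [300 223  37  19 278] [317.4 231. ] 
scene red [281 225  10  10  61] [285.7 228.7] 
scene red [396 330  17  14 184] [403.9 336.3] 
scene blue [    0     0    92   169 10607] [35.6 72.8] 
scene blue [293 247  27  12  42] [303.8 252. ] 
scene blue [ 378  268   82   76 3629] [420.  306.2] 
scene blue [    0   309   171   143 11115] [ 80.3 379.6] 
side yellow [253 238  54  14 494] [279.2 244.4] [[253.0, 241.0], [306.0, 238.0], [307.0, 248.0], [253.0, 252.0]]
side orange [ 258  273   59   35 1745] [286. 290.] [[256.0, 277.0], [314.0, 272.0], [316.0, 303.0], [258.0, 307.0]]
side orange [565 279  36  28  44] [582.  291.8] [[565.0, 279.0], [566.0, 278.0], [600.0, 305.0], [600.0, 307.0]]
side orange [ 175  345   56   43 1294] [203.  365.8] [[174.0, 374.0], [209.0, 336.0], [232.0, 357.0], [197.0, 395.0]]
side orange [ 193  400   60   59 1937] [222.3 428.7] [[192.0, 420.0], [230.0, 397.0], [254.0, 436.0], [215.0, 459.0]]
side red [345 161  11  10  79] [350.  165.5] 
side red [307 231  11  28 214] [312.1 244.3] 
side red [223 290  15  40 456] [229.7 309.4] 
side blue [111  20  67  12 654] [144.3  25.5] 
side blue [ 238  210   61   44 1658] [266.4 227.4] 
side blue [289 247  58  27 668] [312.4 261.5] 
side blue [  474   259   166   169 12518] [565.4 337.4]
```

View pics/c1.png

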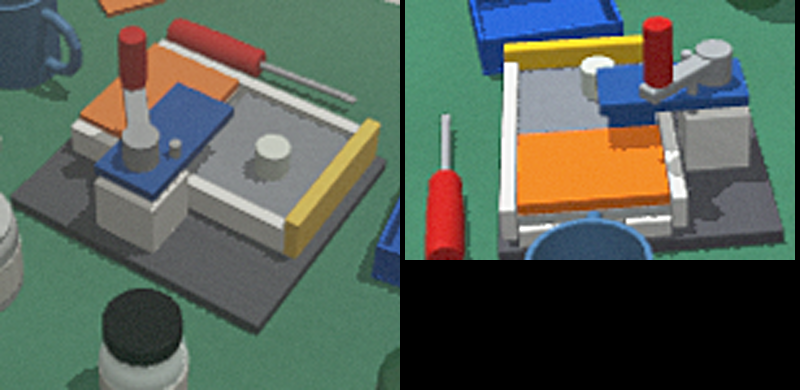

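```bash
python3 - <<'E'
from h import *
np.set_printoptions(precision=4,suppress=True)
d=pickle.load(open('d0.pkl','rb'));S,D=d['scene'],d['side']
c1=lambda p:(p[0]/2.6+235,p[1]/2.6+215)
c2=lambda p:((p[0]-405)/2.6+215,p[1]/2.6+225)
print('orange side FL FR BL',plane(D,[c2(p) for p in((517,206),(669,202),(517,133))],.042))
print('orange scene B-,R,L',plane(S,[c1(p) for p in((159,47),(240,85),(81,113))],.042))
print('yellow scene top inner',plane(S,[c1(p) for p in((370,121),(286,212))],.049),'side outer/back top',plane(D,[c2((505,45)),c2((640,37))],.049))
print('seal top',plane(S,[c1((273,144))],.055),plane(D,[c2((598,66))],.055))
print('handle top',tri([(S,c1((133,33))),(D,c2((658,23)))]),'bottom',tri([(S,c1((130,83))),(D,c2((657,82)))]))
print('screw top',tri([(S,c1((139,135))),(D,c2((714,47)))]))
for n,s,k in(('sc',S,(420,306)),('si',D,(266,227))):
    for st,ce,m in comps(s['img'],(104,140,50),(120,255,255),1000):
        if abs(ce[0]-k[0])<3:
            h=cv2.convexHull(cv2.findNonZero(m));q=cv2.approxPolyDP(h,6,True)[:,0];print(n,q.tolist(),plane(s,q,.035))
for n,s,uv,z in(('spraycap',S,(404,336),.15),('jar?',S,(224,300),.08),('blk',S,(290,340),.08),('mug',S,(240,208),.085),('mug',D,(287,323),.085)):print(n,plane(s,[uv],z))
E
```

```text
orange side FL FR BL [[ 0.418  -0.0595  0.042 ]
 [ 0.5126 -0.0851  0.042 ]
 [ 0.4329  0.0215  0.042 ]]
orange scene B-,R,L [[ 0.4216 -0.0469  0.042 ]
 [ 0.4382  0.0287  0.042 ]
 [ 0.5149 -0.0701  0.042 ]]
yellow scene top inner [[0.4444 0.1345 0.049 ]
 [0.5549 0.1076 0.049 ]] side outer/back top [[0.4444 0.1325 0.049 ]
 [0.5479 0.112  0.049 ]]
seal top [[0.5015 0.0782 0.055 ]] [[0.5041 0.0705 0.055 ]]
handle top [ 0.5232 -0.0229  0.1407] bottom [ 0.5229 -0.0247  0.0952]
screw top [0.5717 0.0038 0.0977]
sc [[459, 287], [441, 343], [378, 320], [400, 268]] [[0.4355 0.2931 0.035 ]
 [0.5783 0.2885 0.035 ]
 [0.5721 0.176  0.035 ]
 [0.4298 0.1776 0.035 ]]
si [[298, 238], [245, 253], [238, 216], [288, 210]] [[0.5404 0.1449 0.035 ]
 [0.4238 0.1197 0.035 ]
 [0.4338 0.2854 0.035 ]
 [0.5512 0.2793 0.035 ]]
spraycap [[0.6819 0.2354 0.15  ]]
jar? [[ 0.6705 -0.071   0.08  ]]
blk [[0.7034 0.0665 0.08  ]]
mug [[ 0.4408 -0.1641  0.085 ]]
mug [[ 0.4435 -0.1694  0.085 ]]
```

The two views show the station at the centre, turned about -13° (orange blank side ≈(287,290), scene ≈(300,248)). The handle is at scene (286,228), the seal at scene (340,270), the tray right of the stop, and the mug close behind the stack. Crank is at about 0.9 rad. Moving above the seal.

```bash
python3 -m pendant '[[-0.4,[41.5,-43,0],[0,0,0]],[-0.4,[41.5,-43,0],[0,0,0]],[-0.4,[41.5,-43,0],[0,0,0]],[-0.4,[41.5,-43,0],[0,0,0]],[-0.4,[41.5,-43,0],[0,0,0]],[-0.4,[41.5,-43,0],[0,0,0]],[-0.4,[41.5,-43,0],[0,0,0]],[-0.4,[41.5,-43,0],[0,0,0]]]' 20
python3 -m pendant '[[-0.4,[41.5,-43,0],[0,0,0]],[-0.4,[41.5,-43,0],[0,0,0]],[-0.4,[41.5,-43,0],[0,0,0]],[-0.4,[0,0,0],[0,0,-10]],[-0.4,[0,0,0],[0,0,-10]],[-0.4,[0,0,0],[0,0,-10]],[-0.4,[0,0,0],[0,0,-10]],[-0.4,[0,0,0],[0,0,-10]]]'
python3 - <<'E'
from plant import r,cams
import cv2,pickle
s=r.get_state();w=cams.snapshot('wrist');print(s['tool_pos'],s['eef_rot'],s['q'],w['tool_from_camera'],w['camera_matrix'],[k for k in w])
pickle.dump((s,w),open('w1.pkl','wb'));cv2.imwrite('pics/w1.png',w['img'][:,:,::-1])
E
```

```text
clock: 1.1
tool_pos: [0.41, -0.1448, 0.2387]
eef_rot: [0.984, 0.178, -0.0, 0.0]
contact_force: [0.3, -0.8, -0.9]
opening: 0.702
finger_force: 0.0
clock: 2.1
tool_pos: [0.4806, 0.0179, 0.2385]
eef_rot: [0.815, 0.58, -0.0, -0.0]
contact_force: [-0.3, 0.9, -0.1]
opening: 0.699
finger_force: 0.0
[0.48056039 0.01789754 0.23849075] [ 8.14689933e-01  5.79896725e-01 -3.03604246e-04 -9.57840245e-05] [ 0.12277448  0.52324284 -0.39160607  1.98144986  0.30297256  0.69374396
 -0.79031361] [[-2.38571861e-04  9.56780068e-01  2.90812389e-01  7.30282824e-02]
 [ 9.99999756e-01  4.19246439e-04 -5.58968050e-04 -5.80710551e-04]
 [-6.56731547e-04  2.90812184e-01 -9.56779934e-01 -1.47174487e-01]
 [ 0.00000000e+00  0.00000000e+00  0.00000000e+00  1.00000000e+00]] [[345.07660751   0.         321.73822117]
 [  0.         345.07660751 242.35156172]
 [  0.           0.           1.        ]] ['img', 'camera_matrix', 'tool_from_camera']
```

View pics/w1.png

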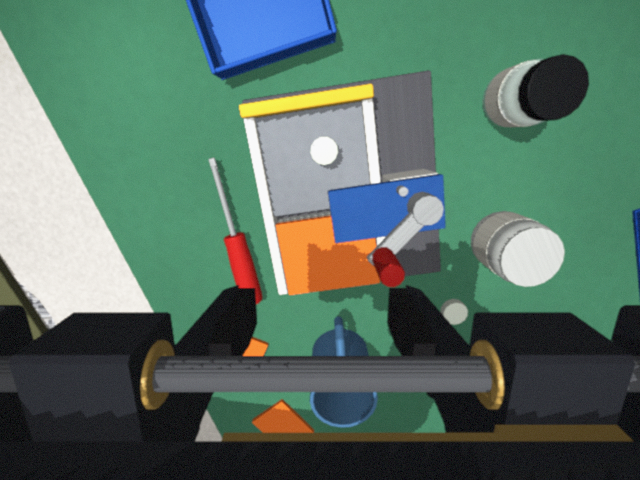

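The wrist view shows the seal top at (324,150), the screw top (427,208), the red handle top ≈(392,275), the blank's rear edge (288,295)–(378,287) and the mug handle tip (340,320) just behind the stack.

```bash
cat >> h.py <<'E'
from scipy.spatial.transform import Rotation as Ro
def wcam(s,w):
    T=np.eye(4);T[:3,:3]=Ro.from_quat(s['eef_rot']).as_matrix();T[:3,3]=s['tool_pos']
    return dict(w,camera_from_world=np.linalg.inv(T@np.array(w['tool_from_camera'])))
def totool(s,p):
    return Ro.from_quat(s['eef_rot']).inv().apply(np.array(p)-s['tool_pos'])*1000
E
python3 - <<'E'
from h import *
np.set_printoptions(precision=4,suppress=True)
s,w=pickle.load(open('w1.pkl','rb'));W=wcam(s,w)
for n,uv,z in(('seal',(324,150),.055),('rearL',(288,295),.042),('rearR',(378,287),.042),('frontL',(275,220),.042),('yelL',(248,117),.049),('yelR',(373,100),.049),('screw',(427,207),.099),('handle',(393,276),.142),('railLtop',(256,117),.038),('railLbot',(286,293),.038),('mughandle',(340,320),.06),('trayL',(217,76),.035),('trayR',(336,38),.035)):
    p=plane(W,[uv],z)[0];print(n,p,totool(s,p))
E
```

```text
seal [0.5024 0.0758 0.055 ] [ 61.9214   1.7285 183.4662]
rearL [ 0.4153 -0.0564  0.042 ] [-91.4964 -37.2232 196.5448]
rearR [ 0.5108 -0.0795  0.042 ] [-82.0237  60.5754 196.4915]
frontL [0.4325 0.0265 0.042 ] [ -7.569  -48.0841 196.5181]
yelL [0.4459 0.1262 0.049 ] [ 91.0237 -68.0605 189.4905]
yelR [0.5585 0.1024 0.049 ] [105.4941  46.0911 189.4269]
screw [0.5694 0.005  0.099 ] [ 16.9861  88.2305 139.4394]
handle [ 0.5222 -0.026   0.142 ] [-27.8019  53.7582  96.4741]
railLtop [0.4512 0.1249 0.038 ] [ 91.6099 -62.6802 200.4875]
railLbot [ 0.4131 -0.0551  0.038 ] [-90.9942 -39.7849 200.5459]
mughandle [ 0.4617 -0.0941  0.06  ] [-111.9156   18.9273  178.5241]
trayL [0.4302 0.1702 0.035 ] [127.5204 -97.3457 203.4913]
trayR [0.5442 0.1637 0.035 ] [158.6694  12.5047 203.4236]
```

```bash
python3 -m pendant '[[-0.4,[0,0,0],[0,0,-6.5]],[-0.4,[30.5,4.5,0],[0,0,0]],[-0.4,[30.5,4.5,0],[0,0,0]],[-0.4,[0,0,50],[0,0,0]],[-0.4,[0,0,50],[0,0,0]],[-0.4,[0,0,50],[0,0,0]],[-0.4,[0,0,47],[0,0,0]],[-0.4,[0,0,0],[0,0,0]]]' 15
python3 -m pendant '[[1,[0,0,0],[0,0,0]],[1,[0,0,0],[0,0,0]],[1,[0,0,0],[0,0,0]],[1,[0,0,0],[0,0,0]]]' 15
```

```text
clock: 3.15
tool_pos: [0.501, 0.075, 0.0391]
eef_rot: [0.783, 0.623, -0.003, -0.001]
contact_force: [-1.4, 1.0, -0.1]
opening: 0.7
finger_force: 0.0
clock: 3.65
tool_pos: [0.5038, 0.0754, 0.0426]
eef_rot: [0.782, 0.623, 0.001, 0.0]
contact_force: [-1.6, -0.6, 5.9]
opening: 0.288
finger_force: 15.0
```

```bash
python3 -m pendant '[[1,[0,0,-35],[0,0,0]],[1,[0,0,-40],[0,0,0]],[1,[40,-13,0],[0,0,0]],[1,[40,-13,0],[0,0,0]],[1,[40,-13,0],[0,0,0]],[1,[25,-8,0],[0,0,0]],[1,[0,0,0],[0,0,0]]]'
python3 - <<'E'
from plant import r,cams
import cv2,pickle
s=r.get_state();w=cams.snapshot('wrist');print(s['tool_pos'],s['opening'])
cv2.imwrite('pics/w2.png',w['img'][:,:,::-1])
E
```

```text
clock: 4.53
tool_pos: [0.4894, 0.2299, 0.117]
eef_rot: [0.781, 0.624, 0.001, -0.001]
contact_force: [0.4, -0.7, -0.3]
opening: 0.282
finger_force: 15.0
[0.48936672 0.22986932 0.1170229 ] 0.2819722714750457
```

View pics/w2.png

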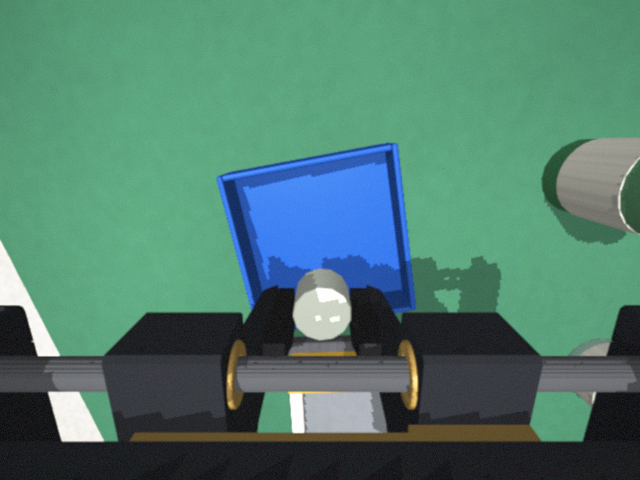

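```bash
python3 - <<'E'
from h import *
from plant import r,cams
s=r.get_state();W=wcam(s,cams.snapshot('wrist'))
p=plane(W,[(219,178),(397,144),(413,308)],.035);print(p,(p[0]+p[2])/2,totool(s,(p[0]+p[2])/2))
E
```

```text
[[0.43390843 0.2888234  0.035     ]
 [0.55122099 0.28399869 0.035     ]
 [0.54400626 0.16649935 0.035     ]] [0.48895735 0.22766138 0.035     ] [ 0.29580075 -0.78146307 81.78664536]
```

```bash
python3 -m pendant '[[1,[0,0,40],[0,0,0]],[1,[0,0,35],[0,0,0]],[1,[0,0,20],[0,0,0]],[1,[0,0,5],[0,0,0]],[1,[0,0,0],[0,0,0]],[0.2,[0,0,0],[0,0,0]],[0.2,[0,0,0],[0,0,0]]]'
python3 -m pendant '[[0.2,[0,0,-30],[0,0,0]],[0.2,[0,0,-60],[0,0,0]],[0.2,[0,0,-60],[0,0,0]],[0.2,[0,0,0],[0,0,0]]]'
```

```text
clock: 5.5
tool_pos: [0.4905, 0.2274, 0.0175]
eef_rot: [0.782, 0.623, 0.001, 0.0]
contact_force: [0.1, 0.2, 0.3]
opening: 0.399
finger_force: 0.0
clock: 6.0
tool_pos: [0.4926, 0.2289, 0.1715]
eef_rot: [0.782, 0.623, 0.005, 0.001]
contact_force: [-0.1, 0.2, -0.9]
opening: 0.398
finger_force: 0.0
```

```bash
python3 -m pendant '[[-0.4,[-48,17.2,0],[0,0,0]],[-0.4,[-48,17.2,0],[0,0,0]],[-0.4,[-48,17.2,0],[0,0,0]],[-0.4,[-48,17.2,0],[0,0,0]],[-0.4,[-48,17.2,0],[0,0,0]],[-0.4,[0,0,0],[0,0,0]]]' 20
python3 - <<'E'
from h import *
from plant import r,cams
s=r.get_state();w=cams.snapshot('wrist');W=wcam(s,w);pickle.dump((s,w),open('w3.pkl','wb'))
for st,ce,m in comps(w['img'],(0,120,40),(6,255,255),100):
    print(st,ce,totool(s,plane(W,[ce],.142)[0]))
cv2.imwrite('pics/w3.png',w['img'][:,:,::-1])
E
```

```text
clock: 6.75
tool_pos: [0.5192, -0.0319, 0.1658]
eef_rot: [0.785, 0.619, -0.002, 0.001]
contact_force: [-1.0, 0.2, -1.3]
opening: 0.702
finger_force: 0.0
[ 136  201   48   94 2651] [160.3 247.3] [ 18.46580146 -84.62757262  23.79397635]
[ 307  231   36   54 1476] [324.1 258.7] [12.16718644  0.54339429 23.71363908]
```

View pics/w3.png

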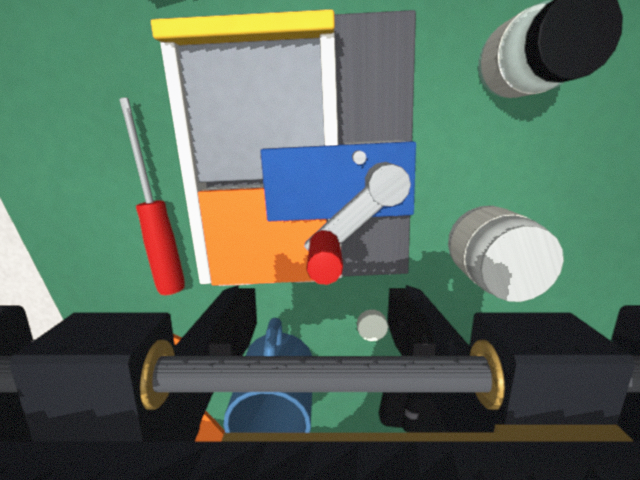

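Handle top at (324,267) in the wrist view, about 8 mm ahead of the tool axis, with nothing else between the fingers.

```bash
python3 -m pendant '[[-0.4,[8,0.7,0],[0,0,0]],[-0.4,[0,0,40],[0,0,0]],[-0.4,[0,0,23],[0,0,0]],[-0.4,[0,0,0],[0,0,0]],[1,[0,0,0],[0,0,0]],[1,[0,0,0],[0,0,0]],[1,[0,0,0],[0,0,0]],[1,[0,0,0],[0,0,0]]]' 20
python3 - <<'E'
from h import *
s,w=pickle.load(open('w3.pkl','rb'));W=wcam(s,w);print(plane(W,[(389,183),(324,267)],.1),plane(W,[(324,267)],.142))
E
```

```text
clock: 7.8
tool_pos: [0.5227, -0.0184, 0.1041]
eef_rot: [0.782, 0.623, 0.0, 0.0]
contact_force: [-0.1, 0.5, -0.8]
opening: 0.268
finger_force: 0.0
[[ 0.56929017  0.00356365  0.1       ]
 [ 0.5178632  -0.0407143   0.1       ]] [[ 0.52139941 -0.02478896  0.142     ]]
```

```bash
python3 -m pendant '[[0.35,[0,0,0],[0,0,0]],[0.35,[-5.5,0,-2],[0,0,0]],[0.35,[0,0,0],[0,0,0]],[1,[0,0,0],[0,0,0]],[1,[0,0,0],[0,0,0]],[1,[0,0,0],[0,0,0]]]' 20
python3 - <<'E'
from plant import r
print(r.get_state()['q'])
E
```

```text
clock: 8.55
tool_pos: [0.5222, -0.0237, 0.1058]
eef_rot: [0.782, 0.623, 0.001, 0.001]
contact_force: [4.0, -0.3, -0.8]
opening: 0.216
finger_force: 20.0
[ 0.14407364  0.78035535 -0.30887081  1.98137424  0.51004291  0.45374292
 -0.77052257]
```

```bash
python3 -c "
import numpy as np
f=np.radians(-133+10.5*np.arange(22));p=55.2*np.c_[np.cos(f),np.sin(f)]
for i,d in enumerate(np.diff(p,axis=0).round(1)):print(i,d,end='; ')"
```

```text
0 [ 8.  -6.2]; 1 [ 9.  -4.6]; 2 [ 9.7 -2.9]; 3 [10.  -1.1]; 4 [10.1  0.7]; 5 [9.8 2.6]; 6 [9.1 4.3]; 7 [8.2 5.9]; 8 [7.  7.3]; 9 [5.5 8.4]; 10 [3.9 9.3]; 11 [2.1 9.9]; 12 [ 0.3 10.1]; 13 [-1.5 10. ]; 14 [-3.3  9.5]; 15 [-5.   8.8]; 16 [-6.5  7.7]; 17 [-7.8  6.4]; 18 [-8.9  4.9]; 19 [-9.6  3.2]; 20 [-10.    1.4];
```

```bash
python3 -m pendant '[[1,[8,-6.2,-0.4],[0,0,0]],[1,[9,-4.6,-0.5],[0,0,0]],[1,[9.7,-2.9,-0.5],[0,0,0]],[1,[10,-1.1,-0.5],[0,0,0]],[1,[0,0,0],[0,0,0]]]' 20
python3 - <<'E'
from h import *
from plant import r
s=r.get_state();v=s['tool_pos'][:2]-[.57,.004];print(np.linalg.norm(v),np.degrees(np.arctan2(v[1],v[0])))
E
```

```text
clock: 9.18
tool_pos: [0.5162, 0.0127, 0.1074]
eef_rot: [0.783, 0.622, -0.001, 0.002]
contact_force: [5.1, -6.5, -3.8]
opening: 0.22
finger_force: 20.0
0.05451399145922959 170.82111561295565
```

Tracks well (210° → 171°, force low). Continue.

```bash
python3 -m pendant '[[1,[10.1,0.7,-0.5],[0,0,0]],[1,[9.8,2.6,-0.5],[0,0,0]],[1,[9.1,4.3,-0.5],[0,0,0]],[1,[8.2,5.9,-0.4],[0,0,0]],[1,[7,7.3,-0.4],[0,0,0]],[1,[5.5,8.4,-0.5],[0,0,0]],[1,[3.9,9.3,-0.5],[0,0,0]],[1,[0,0,0],[0,0,0]]]' 20
python3 - <<'E'
from h import *
from plant import r
s=r.get_state();v=s['tool_pos'][:2]-[.57,.004];print(np.linalg.norm(v),np.degrees(np.arctan2(v[1],v[0])))
E
```

```text
clock: 10.18
tool_pos: [0.5588, 0.0685, 0.1103]
eef_rot: [0.78, 0.626, -0.0, -0.007]
contact_force: [-10.1, 14.7, 0.7]
opening: 0.193
finger_force: 21.0
0.06542772658153831 99.8879079570534
```

```bash
python3 - <<'E'
from h import *
from plant import r,cams
s=r.get_state();w=cams.snapshot('wrist');S=cams.snapshot('scene')
print(s['tool_pos'],s['contact_force'],s['opening'])
o=np.zeros((480,800,3),np.uint8);o[:,:400]=w['img'][:,120:520];o[:390,400:]=cv2.resize(S['img'][215:345,235:369],(400,390));cv2.imwrite('pics/w4.png',o[:,:,::-1])
E
```

```text
[0.55876467 0.06845584 0.11030888] [-10.10233196  14.71050535   0.66296607] 0.19322332878140605
```

View pics/w4.png

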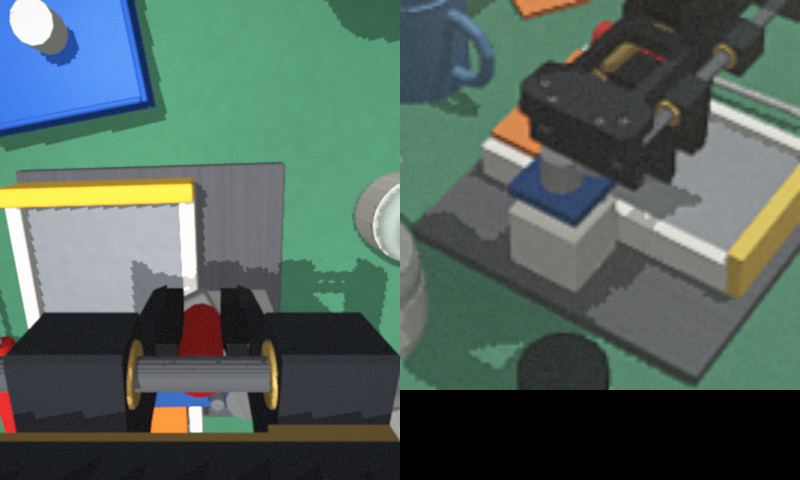

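The wrist view shows the handle slipped towards the near edge of the pads, and the seal standing in the tray at the top left. I'll open slightly, recentre and regrip, then turn the tool with the crank.

```bash
python3 -m pendant '[[0.3,[0,0,0],[0,0,0]],[0.3,[0,0,0],[0,0,0]],[0.3,[0,0,0],[0,0,0]]]' 30
python3 - <<'E'
from h import *
from plant import r,cams
s=r.get_state();w=cams.snapshot('wrist');W=wcam(s,w);print(s['tool_pos'])
for st,ce,m in comps(w['img'],(0,120,40),(8,255,255),80):print(st,ce,m[:, 250:400].any(1).nonzero()[0][[0,-1]] if 250<ce[0]<400 else '')
print(plane(W,[(320,300),(320,350),(320,360),(320,395),(320,410)],.145),[totool(s,p)for p in plane(W,[(320,350),(320,395)],.145)])
E
```

```text
clock: 10.65
tool_pos: [0.5624, 0.0606, 0.1105]
eef_rot: [0.782, 0.623, -0.001, -0.002]
contact_force: [-4.2, 4.3, 1.2]
opening: 0.349
finger_force: 2.6
[0.56235761 0.0606123  0.11051226]
[ 281  291   51   65 2357] [307.9 327.2] [291 355]
[ 94 335  13  15 101] [ 98.8 341.5] 
[[0.56496595 0.07761937 0.145     ]
 [0.56030536 0.05739255 0.145     ]
 [0.55931836 0.05310898 0.145     ]
 [0.55570586 0.03743087 0.145     ]
 [0.55407776 0.03036496 0.145     ]] [array([ -3.58227286,  -1.42203901, -34.48373546]), array([-24.06697115,  -1.4568631 , -34.49184447])]
```

```bash
python3 - <<'E'
from h import *
from plant import r,cams
s=r.get_state();w=cams.snapshot('wrist');W=wcam(s,w);print(s['tool_pos'],s['contact_force'],s['opening'])
for st,ce,m in comps(w['img'],(0,120,40),(8,255,255),1000):print(st,ce,[ (y,np.flatnonzero(m[y])[[0,-1]]) for y in (294,300,310,320,340,352)])
for z in(.101,.11,.12):print(totool(s,plane(W,[(308,291)],z)[0]))
E
```

```text
[0.5623454  0.06060132 0.11049824] [-3.27387667  5.20492339  0.66229025] 0.350332555613588
[ 280  291   52   65 2370] [308.1 327.2] [(294, array([300, 321])), (300, array([294, 326])), (310, array([289, 329])), (320, array([288, 329])), (340, array([284, 330])), (352, array([282, 331]))]
[ 0.25286951 -7.54654061  9.52917386]
[ 4.43693588 -7.16071685  0.52946891]
[ 9.08589853 -6.73202379 -9.47020327]
```

```bash
python3 -m pendant '[[0.3,[-8,-4,0],[0,0,0]],[0.3,[0,0,0],[0,0,0]],[1,[0,0,0],[0,0,0]],[1,[0,0,0],[0,0,0]],[1,[0,0,0],[0,0,0]],[1,[0,0,0],[0,0,0]]]' 35
python3 - <<'E'
from h import *
from plant import r,cams
s=r.get_state();w=cams.snapshot('wrist');W=wcam(s,w);v=s['tool_pos'][:2]-[.57,.004];print(np.linalg.norm(v),np.degrees(np.arctan2(v[1],v[0])))
for st,ce,m in comps(w['img'],(0,120,40),(8,255,255),1000):print(st,ce,totool(s,plane(W,[(ce[0],st[1])],.101)[0]))
E
```

```text
clock: 11.5
tool_pos: [0.5572, 0.0525, 0.1109]
eef_rot: [0.782, 0.623, -0.001, -0.001]
contact_force: [-5.1, 1.6, 4.3]
opening: 0.217
finger_force: 35.0
0.05015039513089721 104.78161623500546
[ 294  271   55   85 3354] [321.2 317.1] [10.74488847 -0.99154758  9.87503949]
```

```bash
python3 -m pendant '[[1,[3.8,9.3,-0.4],[0,0,10.5]],[1,[3.8,9.3,-0.5],[0,0,10.5]],[1,[3.8,9.3,-0.5],[0,0,10.5]],[1,[3.8,9.3,-0.4],[0,0,10.5]],[1,[0,0,0],[0,0,0]],[1,[0,0,0],[0,0,0]]]'
python3 - <<'E'
from h import *
from plant import r,cams
s=r.get_state();w=cams.snapshot('wrist');W=wcam(s,w);v=s['tool_pos'][:2]-[.5707,.0];print(np.linalg.norm(v),np.degrees(np.arctan2(v[1],v[0])),s['q'])
for st,ce,m in comps(w['img'],(0,120,40),(8,255,255),1000):print(st,ce,totool(s,plane(W,[(ce[0],st[1])],.103)[0]))
E
```

```text
clock: 12.3
tool_pos: [0.5955, 0.0478, 0.1128]
eef_rot: [0.954, 0.301, -0.002, -0.0]
contact_force: [-5.9, 0.4, 8.0]
opening: 0.213
finger_force: 35.0
0.053888277695754584 62.57995203293649 [-0.07333461  0.82372289 -0.14756479  1.75004616  0.19539601  0.58717729
 -1.29769516]
[ 294  272   55   85 3415] [321.3 317.4] [10.35477293  0.66680931  9.73685489]
```

```bash
python3 -m pendant '[[1,[3.8,9.3,-0.6],[0,0,10.5]],[1,[3.8,9.3,-0.6],[0,0,10.5]],[1,[3.8,9.3,-0.6],[0,0,10.5]],[1,[3.8,9.3,-0.6],[0,0,10.5]],[1,[3.8,9.3,-0.6],[0,0,10.5]],[1,[3.8,9.3,-0.6],[0,0,10.5]],[1,[0,0,0],[0,0,0]],[1,[0,0,0],[0,0,0]]]'
python3 - <<'E'
from h import *
from plant import r,cams
s=r.get_state();w=cams.snapshot('wrist');W=wcam(s,w);v=s['tool_pos'][:2]-[.5707,.0];print(np.linalg.norm(v),np.degrees(np.arctan2(v[1],v[0])),s['q'])
for st,ce,m in comps(w['img'],(0,120,40),(8,255,255),1000):print(st,ce,totool(s,plane(W,[(ce[0],st[1])],.105)[0]))
E
```

```text
clock: 13.35
tool_pos: [0.6212, 0.0015, 0.1155]
eef_rot: [0.97, -0.241, -0.007, -0.0]
contact_force: [-12.1, 4.6, 8.2]
opening: 0.218
finger_force: 35.0
0.05052709864543459 1.71612844116145 [-0.1465414   0.85194221  0.13257685  1.67303087 -0.17499245  0.64183548
 -1.97504347]
[ 295  272   55   85 3468] [322.  317.8] [12.00568387  2.35552784 10.36593732]
```

```bash
python3 -m pendant '[[0.2,[0,0,0],[0,0,0]],[0.2,[0,0,0],[0,0,0]],[0.2,[0,0,-30],[0,0,0]],[0.2,[0,0,-40],[0,0,0]],[0.2,[0,0,-40],[0,0,-5.4]],[1,[0,0,0],[0,0,-10]],[1,[0,0,0],[0,0,0]],[1,[0,0,0],[0,0,0]]]'
python3 - <<'E'
from h import *
from plant import r,cams
s=r.get_state();S=cams.snapshot('scene');D=cams.snapshot('side');print(s['tool_pos'],s['eef_rot'])
o=np.zeros((450,800,3),np.uint8);o[:450,:400]=cv2.resize(S['img'][200:350,250:384],(400,450));o[:400,400:]=cv2.resize(D['img'][215:335,235:355],(400,400));cv2.imwrite('pics/w5.png',o[:,:,::-1])
E
```

```text
clock: 14.4
tool_pos: [0.6274, -0.0017, 0.2257]
eef_rot: [0.994, -0.111, -0.0, 0.0]
contact_force: [0.9, 0.1, 0.2]
opening: 0.078
finger_force: 0.0
[ 0.6274094  -0.00169443  0.225747  ] [ 9.93847008e-01 -1.10760906e-01 -3.45007992e-04  1.65351398e-04]
```

View pics/w5.png

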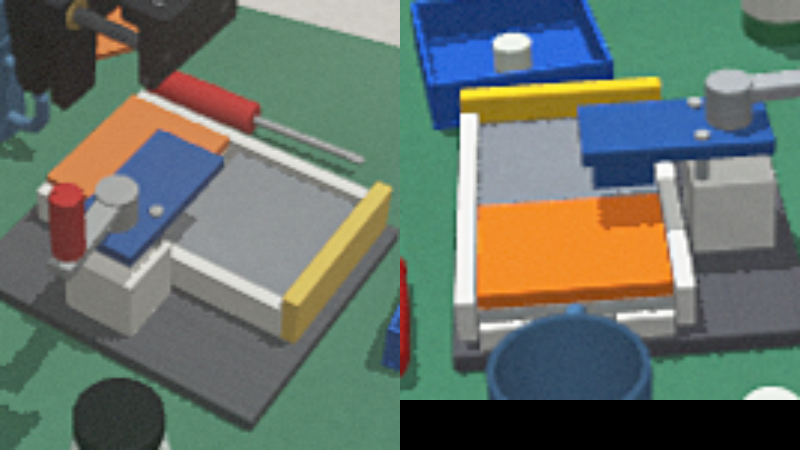

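Seal is in the tray; the gate is raised with the crank pointing to station +x, and the blank is still on the stack; the mug's handle tip reaches close behind it at about mid-lane (crop (572,308)). Hovering behind the stack, left of the mug handle.

```bash
python3 -m pendant '[[1,[-42.6,33.1,0],[0,0,0]],[1,[-42.6,33.1,0],[0,0,0]],[1,[-42.6,33.1,0],[0,0,0]],[1,[-42.6,33.1,0],[0,0,0]],[1,[0,0,0],[0,0,0]],[1,[0,0,0],[0,0,0]],[1,[0,0,0],[0,0,0]]]'
python3 - <<'E'
from h import *
from plant import r,cams
s=r.get_state();w=cams.snapshot('wrist');print(s['tool_pos'],s['eef_rot']);pickle.dump((s,w),open('w6.pkl','wb'))
cv2.imwrite('pics/w6.png',w['img'][:,:,::-1])
E
```

```text
clock: 15.38
tool_pos: [0.4341, -0.093, 0.2263]
eef_rot: [0.994, -0.109, 0.001, -0.0]
contact_force: [0.2, -0.5, 0.1]
opening: 0.003
finger_force: 0.0
[ 0.43414037 -0.09299329  0.22625914] [ 9.94085283e-01 -1.08599428e-01  7.75116479e-04 -1.14217383e-04]
```

View pics/w6.png

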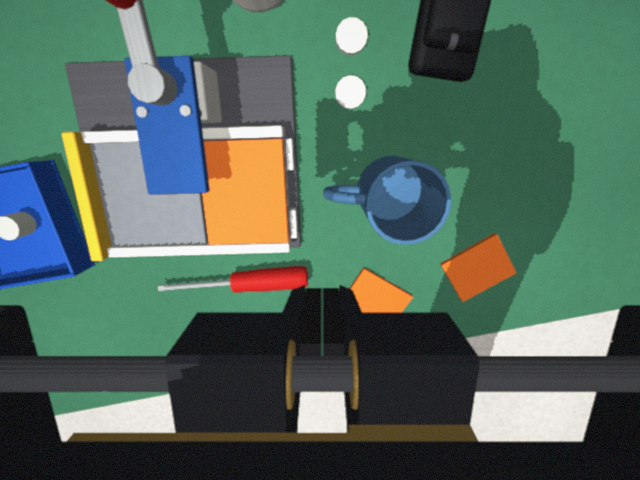

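```bash
python3 - <<'E'
from h import *
np.set_printoptions(precision=1,suppress=True)
s,w=pickle.load(open('w6.pkl','rb'));W=wcam(s,w)
for n,uv,z in(('rearR',(285,139),.042),('rearL',(289,244),.042),('frontL',(207,244),.042),('railL inner',(289,245),.038),('mugtip',(325,193),.065),('mug tip hi',(325,193),.045),('mughandle lower edge',(345,203),.065),('gate end low',(148,192),.083),('gate end2',(206,190),.083),('driver end',(308,278),.012),('yel',(64,134),.049),('yelB',(103,257),.049),('yelinner',(103,250),.049),('yelinnerT',(78,140),.049)):print(n,totool(s,plane(W,[uv],z)[0]))
E
```

```text
rearR [ 73.2 -31.8 184.4]
rearL [-27.9 -30.9 184.2]
frontL [ -27.9 -113.3  184.3]
railL inner [-30.2 -31.3 188.2]
mugtip [ 26.9   5.  161.3]
mug tip hi [ 23.9   5.1 181.3]
mughandle lower edge [ 17.9  23.  161.3]
gate end low [  30.6 -144.4  143.4]
gate end2 [ 32.3 -95.3 143.3]
driver end [-77.4 -13.5 214.1]
yel [  77.6 -229.4  177.5]
yelB [ -39.3 -215.8  177.3]
yelinner [ -32.  -214.5  177.3]
yelinnerT [  72.4 -217.9  177.5]
```

```bash
python3 -m pendant '[[1,[2,-9,0],[0,0,0]],[1,[0,0,50],[0,0,0]],[1,[0,0,50],[0,0,0]],[1,[0,0,50],[0,0,0]],[1,[0,0,28],[0,0,0]],[1,[0,0,11],[0,0,0]],[1,[0,0,0],[0,0,0]],[1,[0,0,0],[0,0,0]]]' 20
python3 - <<'E'
from h import *
np.set_printoptions(precision=4,suppress=True)
from plant import r,cams
s=r.get_state();w=cams.snapshot('wrist');W=wcam(s,w);print(s['tool_pos'],s['eef_rot'],s['contact_force'])
for st,ce,m in comps(w['img'],(8,150,80),(19,255,255),500):print(st,ce)
cv2.imwrite('pics/w7.png',w['img'][:,:,::-1])
E
```

```text
clock: 16.42
tool_pos: [0.439, -0.0857, 0.0398]
eef_rot: [0.994, -0.109, -0.001, -0.0]
contact_force: [-1.3, -0.5, 0.1]
opening: 0.002
finger_force: 0.0
[ 0.439  -0.0857  0.0398] [ 0.994  -0.1092 -0.0006 -0.0001] [-1.2587 -0.4815  0.1273]
[   55   147   213   210 20930] [165.9 237.9]
[469 411  28  31 542] [481.2 426.2]
```

View pics/w7.png

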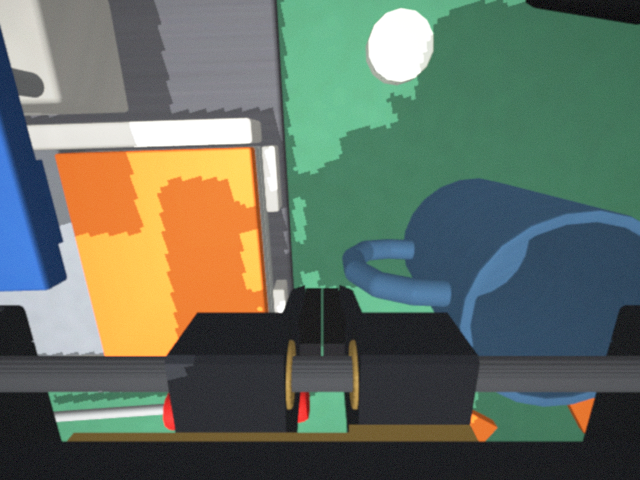

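The closed fingers stand behind the blank's rear edge (~(268,300)), clear of the mug handle (tip (347,262)). Pushing.

```bash
python3 -m pendant '[[1,[0,0,3],[0,0,0]],[1,[0,-8,0],[0,0,0]],[1,[0,-10,0],[0,0,0]],[1,[0,-10,0],[0,0,0]],[1,[0,-10,0],[0,0,0]],[1,[0,-10,0],[0,0,0]],[1,[0,0,0],[0,0,0]]]'
python3 - <<'E'
from h import *
np.set_printoptions(precision=1,suppress=True)
from plant import r,cams
s=r.get_state();w=cams.snapshot('wrist');W=wcam(s,w)
for st,ce,m in comps(w['img'],(8,150,80),(19,255,255),500):
    if ce[0]<330:
        rs=[y for y in range(st[1]+10,min(st[1]+st[3],300),30)];print(st,[totool(s,plane(W,[(np.flatnonzero(m[y])[-1],y)],.042)[0]) for y in rs])
E
```

```text
clock: 17.35
tool_pos: [0.4504, -0.0371, 0.0365]
eef_rot: [0.994, -0.108, -0.002, -0.001]
contact_force: [0.1, 0.1, 0.8]
opening: 0.008
finger_force: 0.0
[  113   151   178   206 15237] [array([ 65.5, -13. ,  -5.7]), array([ 53.5, -12.9,  -5.7]), array([ 40.9, -12.9,  -5.7]), array([ 27.6, -12.5,  -5.6]), array([ 13.5, -12.4,  -5.6])]
```

```bash
python3 -m pendant '[[1,[0,-10,0],[0,0,0]],[1,[0,-10,0],[0,0,0]],[1,[0,-10,0],[0,0,0]],[1,[0,-10,0],[0,0,0]],[1,[0,-10,0],[0,0,0]],[1,[0,-9,0],[0,0,0]],[1,[0,0,0],[0,0,0]]]'
python3 -m pendant '[[1,[0,-3,0],[0,0,0]],[1,[0,-3,0],[0,0,0]],[1,[0,0,0],[0,0,0]]]'
python3 -m pendant '[[1,[0,-2,0],[0,0,0]],[1,[0,-2,0],[0,0,0]],[1,[0,0,0],[0,0,0]]]'
```

```text
clock: 18.27
tool_pos: [0.4629, 0.02, 0.0366]
eef_rot: [0.994, -0.108, -0.002, -0.001]
contact_force: [-0.6, 0.1, -0.3]
opening: 0.004
finger_force: 0.0
clock: 18.65
tool_pos: [0.4632, 0.0243, 0.0365]
eef_rot: [0.994, -0.109, -0.003, -0.0]
contact_force: [-1.7, -2.4, 0.9]
opening: 0.004
finger_force: 0.6
clock: 19.02
tool_pos: [0.4643, 0.0286, 0.0365]
eef_rot: [0.994, -0.109, -0.003, -0.0]
contact_force: [-0.7, -1.3, 1.2]
opening: 0.006
finger_force: 0.6
```

```bash
python3 -m pendant '[[1,[0,-2,0],[0,0,0]],[1,[0,-2,0],[0,0,0]],[1,[0,0,0],[0,0,0]]]'
python3 - <<'E'
from h import *
np.set_printoptions(precision=1,suppress=True)
from plant import r,cams
s=r.get_state();w=cams.snapshot('wrist');W=wcam(s,w);print(s['contact_force'])
for st,ce,m in comps(w['img'],(8,150,80),(19,255,255),500):
    if ce[0]<330:
        for y in range(st[1]+10,min(st[1]+st[3],300),30):
            f=np.flatnonzero(m[y])[[0,-1]];print(totool(s,plane(W,[(f[1],y)],.042)[0]),totool(s,plane(W,[(f[0],y)],.042)[0]))
for st,ce,m in comps(w['img'],(21,130,60),(34,255,255),200):
    for y in range(st[1]+10,min(st[1]+st[3],300),30): print('Y',y,totool(s,plane(W,[(np.flatnonzero(m[y])[-1],y)],.042)[0]))
cv2.imwrite('pics/w8.png',w['img'][:,:,::-1])
E
```

```text
clock: 19.4
tool_pos: [0.4652, 0.0296, 0.0366]
eef_rot: [0.994, -0.111, -0.002, 0.001]
contact_force: [0.4, -8.4, 0.8]
opening: 0.005
finger_force: 3.2
[ 0.4 -8.4  0.8]
[ 63.5 -28.7  -5.7] [ 63.6 -92.4  -5.9]
[ 51.4 -28.2  -5.7] [ 51.5 -92.3  -5.9]
[ 38.7 -28.2  -5.6] [ 38.8 -91.9  -5.8]
[ 25.3 -27.3  -5.6] [ 25.4 -91.4  -5.8]
[ 11.1 -26.8  -5.5] [ 11.2 -91.3  -5.7]
Y 145 [ 71.7 -92.7  -6. ]
Y 175 [ 60.  -92.7  -5.9]
Y 205 [ 47.7 -92.7  -5.9]
Y 235 [ 34.8 -92.2  -5.8]
Y 265 [ 21.2 -92.2  -5.8]
Y 295 [  6.8 -91.7  -5.7]
```

View pics/w8.png

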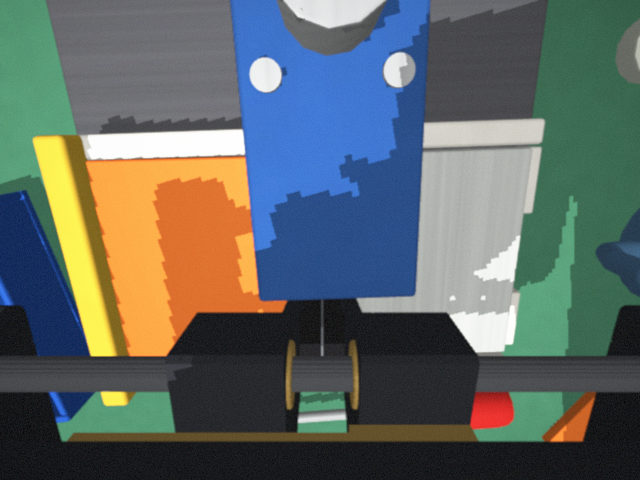

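The orange blank lies flush against the yellow stop (edge at col 85–110), grey blanks in place. One last firm nudge, then back off and lift.

```bash
python3 -m pendant '[[1,[0,-2,0],[0,0,0]],[1,[0,0,0],[0,0,0]],[1,[0,0,0],[0,0,0]]]'
python3 -m pendant '[[1,[0,10,0],[0,0,0]],[1,[0,10,0],[0,0,0]],[1,[0,0,-40],[0,0,0]],[1,[0,0,-60],[0,0,0]],[1,[0,0,-60],[0,0,0]],[1,[0,30,-20],[0,0,0]],[1,[0,40,0],[0,0,0]],[1,[0,0,0],[0,0,0]]]'
python3 - <<'E'
from h import *
np.set_printoptions(precision=1,suppress=True)
from plant import r,cams
s=r.get_state();w=cams.snapshot('wrist');D=cams.snapshot('side')
o=np.zeros((480,800,3),np.uint8);o[:,:400]=w['img'][:,:400];o[:400,400:]=cv2.resize(D['img'][200:350,225:375],(400,400));cv2.imwrite('pics/w9.png',o[:,:,::-1])
W=wcam(s,w)
for n,c,I,lo,hi in(('o',W,w,(8,150,80),(19,255,255)),('y',W,w,(21,130,60),(34,255,255))):
    for st,ce,m in comps(I['img'],lo,hi,200):
        if ce[0]<260:
            for y in np.linspace(st[1]+8,st[1]+st[3]-12,4).astype(int):
                f=np.flatnonzero(m[y])[[0,-1]];print(n,totool(s,plane(W,[(f[1],y)],.042)[0]),totool(s,plane(W,[(f[0],y)],.042)[0]))
E
```

```text
clock: 19.82
tool_pos: [0.4654, 0.0298, 0.0367]
eef_rot: [0.994, -0.112, -0.002, 0.002]
contact_force: [-0.3, -11.1, 1.9]
opening: 0.001
finger_force: 4.5
clock: 20.82
tool_pos: [0.4462, -0.0565, 0.2171]
eef_rot: [0.994, -0.112, -0.002, 0.0]
contact_force: [0.6, 0.1, 1.0]
opening: 0.005
finger_force: 0.0
o [  60.2 -125.3  174.7] [  60.3 -181.4  174.7]
o [  34.2 -124.7  174.8] [  34.2 -181.2  174.8]
o [  6.8 -98.5 175. ] [   6.8 -180.2  174.9]
o [-23.  -97.3 175.1] [ -23.  -179.2  175. ]
y [  68.1 -181.8  174.6] [  68.1 -198.   174.6]
y [  35.1 -182.   174.8] [  35.1 -196.8  174.7]
y [  -0.  -181.3  174.9] [  -0.  -196.6  174.9]
y [ -37.5 -178.5  175.1] [ -37.5 -194.3  175. ]
```

View pics/w9.png

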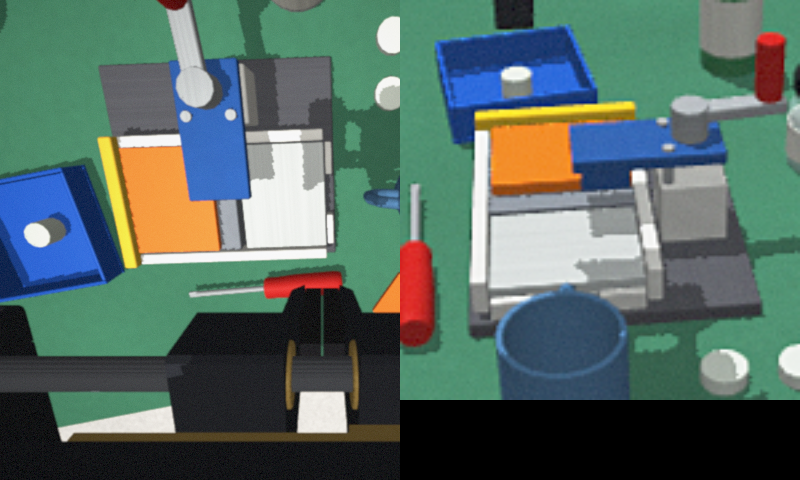

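The views show the blank flush at the stop, the second blank in place on the stack, the seal upright in the tray, and the gate open. Handing in.

```bash
python3 -c "
from plant import r
print(r.finish_job())"
```

```text
the job is handed in; nothing more can be done
None
```

Job handed in at about 21 s, with no verdict returned: the white seal stands in the blue tray, the crank is at about 4.5 rad with the gate open, the orange blank is flush against the yellow stop, and the visible grey blank and bystanders look undisturbed.

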